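# Kit the microscope stage set in its carrying tray

### The job

Pack the microscope stage set into its grey tray: lay the black stage plate in the nest between the blue locators, then stand the clamp bridge over it with both feet fully home in their pockets, and last slide the red-knobbed latch all the way in, over the end of the bridge. Lower the parts into place rather than dropping them, and leave the bottle, the jar and the slide folder alone.

Things in the scene. Friction and masses are not known exactly. Their poses are not given: they have to be found in the camera images.
- tray: Grey tray screwed to the table, 280 x 160 mm, floor 6 mm thick, rim 14 mm high. Origin: table height, under the nest's centre; x along the tray from nest to latch, z up; tray spans x -115 to 165, y -80 to 80 mm. Blue locators (tops 16 mm up) bound the nest. A grey block at x 107 to 157, 34 mm wide, top 31 mm up, carries the latch.
- nest (a point): Centre of the nest's floor (white patch), 6 mm above the tray's origin, axes as the tray's. Room for the plate: 128 mm along x by 64 mm along y; its long sides are open for |x| < 40 mm, so fingers can go down beside the plate. At each end, from 64 to 94 mm along +x and -x, is a pocket 38 mm wide (y) for a foot of the bridge.
- plate_center (a point): Centre (half-way up) of the loose stage plate: flat, black, 120 (x) x 56 (y) x 14 (z) mm, 0.15 to 0.3 kg, round glass window on top; lies flat on the table at the start. x along its length, z up; the same either way round. Seated, with 4 mm play all round, this point is 7 mm above the nest's floor at its centre, plate x along tray x.
- bridge_grip (a point): Grip point in the orange fin of the loose clamp bridge, 46 mm above its soles. Aluminium bar 180 (x) x 30 (y), 17 to 23 mm above the soles; feet 20 (x) x 30 (y) at x = +-80; fin 60 (x) x 14 (y), 23 to 57 mm up. 0.14 to 0.28 kg; starts standing; same either way round. Seated (4 mm play, bar 3 mm over the plate) the point is 46 mm above the nest's floor centre, x along tray x.
- latch_knob (a point): Grip point in the latch's red knob, 10 mm under its top; knob 22 (tray x) x 14 (tray y) mm, 34 mm high, on a steel tongue 20 mm wide whose top is 22 mm under this point. With the latch open the point is 144 mm from the nest's centre along tray x, 60 mm above the table; the knob slides along tray -x. Axes as the tray's.
- latch (a joint): Travel of the latch in m: 0 = fully open, 0.032 = fully in (end stop), its tongue then 16 mm over the end of the seated bridge, 3 mm above it. Starts open or nearly so (up to 0.006); sliding friction about 1.5 N, no spring, stays where it is left.
- oil_center (a point): Bystander: amber immersion-oil bottle, 36 mm across, 75 mm tall; the point is half-way up. Leave it alone.
- jar_center (a point): Bystander: white jar with a green cap, 48 mm across, 55 mm tall; the point is half-way up. Leave it alone.
- folder_center (a point): Bystander: cream slide folder, 100 x 200 x 16 mm, lying flat; the point is at its centre. Leave it alone.
Mind the look-alikes: they are no part of the job. There is more than one size of the part that bears bridge_grip; the job needs the smaller. Several things look just like the part that bears plate_center: the one meant starts farthest to the robot's left.

How it is judged:
On the way, in this order (a step that is already met when the one before it is completed fails the run):
1. the stage plate lies flat in the nest, let go, with the bridge not yet over it (x of plate_center in the frame of tray between -0.006 and 0.006 m and y of plate_center in the frame of tray between -0.006 and 0.006 m and z of plate_center in the frame of tray between 0.01 and 0.016 m and angle between the x axis of plate_center and the x axis of tray, either way round below 0.12 rad and angle between plate_center's own z axis and vertical below 0.06 rad and contact force between plate and the fingers below 0.1 N and horizontal distance between bridge_grip and tray above 0.05 m), for 0.2 s.
2. the bridge stands over the plate with both feet in their pockets, let go, the latch not yet in (x of plate_center in the frame of tray between -0.006 and 0.006 m and y of plate_center in the frame of tray between -0.006 and 0.006 m and z of plate_center in the frame of tray between 0.01 and 0.016 m and angle between the x axis of each of plate_center, bridge_grip and the x axis of tray, either way round below 0.12 rad and angle between each of plate_center, bridge_grip's own z axis and vertical below 0.06 rad and x of bridge_grip in the frame of tray between -0.006 and 0.006 m and y of bridge_grip in the frame of tray between -0.006 and 0.006 m and z of bridge_grip in the frame of tray between 0.049 and 0.055 m and contact force between bridge and the fingers below 0.1 N and value of joint latch below 0.02 m), for 0.2 s.
3. the latch is slid fully in over the bridge (x of plate_center in the frame of tray between -0.006 and 0.006 m and y of plate_center in the frame of tray between -0.006 and 0.006 m and z of plate_center in the frame of tray between 0.01 and 0.016 m and angle between the x axis of each of plate_center, bridge_grip and the x axis of tray, either way round below 0.12 rad and angle between each of plate_center, bridge_grip's own z axis and vertical below 0.06 rad and x of bridge_grip in the frame of tray between -0.006 and 0.006 m and y of bridge_grip in the frame of tray between -0.006 and 0.006 m and z of bridge_grip in the frame of tray between 0.049 and 0.055 m and value of joint latch above 0.026 m), for 0.2 s.
At the end, for the whole second after the job is handed in: Plate flat in the nest and bridge seated over it, each within 6 mm of the nest's centre along tray x and y, within 3 mm of its seated height, within 0.12 rad of the tray's direction and 0.06 rad of level, both at rest; latch in by more than 26 mm (all of step 3 and linear speed of each of plate, bridge below 0.02 m/s); the robot touches nothing.
It fails at once if the amber oil bottle was moved more than 25 mm (distance of oil_center from where it was at the start of the episode above 0.025 m).
It fails at once if the white jar was moved more than 25 mm (distance of jar_center from where it was at the start of the episode above 0.025 m).
It fails at once if the slide folder was moved more than 25 mm (distance of folder_center from where it was at the start of the episode above 0.025 m).
It fails at once if the plate was dropped (untouched with its centre more than 45 mm above the table) (contact force between plate and the fingers below 0.1 N and height (world z) of plate_center above 0.045 m).
It fails at once if the bridge was dropped (untouched with its grip point more than 85 mm above the table) (contact force between bridge and the fingers below 0.1 N and height (world z) of bridge_grip above 0.085 m).
It also fails if it takes over 64 s, if anything falls off the work surface, if the arm or the gripper's body presses on something with over 40 N, if the wrist force passes 120 N, or if a joint passes its speed limit or range.

### The arm

A 7-joint arm with a two-finger parallel gripper is mounted at the origin on the work surface. World frame = base frame: x ahead of the robot, y to its left, z up, the work surface at z = 0. Lengths are in m, angles in rad, forces in N, time in s.
With the tool pointing down it reaches from about 0.4 to 0.875 m from the base axis. Payload 6.5 kg.
Tool frame: the origin (TCP) lies between the finger pads; the fingertips stand manip.nose_length ahead of it and the grasp point (between the pads) lies 3 mm ahead of it (manip.nose_length is the distance from the TCP to the fingertips, in m); z points along the fingers, y is the line along which they close (so a half turn about z gives the same grasp; the last joint's range is limited). The gripper opens to 88 mm and grips with 3 to 60 N. Pads are 18 mm wide; open, the fingers measure 123 mm over their backs; the gripper's body (75 mm by 187 mm) begins 45 mm behind the grasp point.
Start: joints at [-1.311, 0.536, -0.004, 1.538, 0.003, 1.067, -0.071], TCP at [0.208, 0.616, 0.261] pointing down, gripper open.
Joint ranges: [-2.7, 2.7], [-0.37, 2.16], [-1.27, 1.26], [0.24, 2.4], [-1.31, 4.45], [0.19, 1.91], [-2.76, 2.76]. Speed limits (rad/s): [2.39, 2.39, 3.14, 3.14, 3.14, 3.14, 3.14].

### API

Orientations are given as a unit quaternion [x, y, z, w].
In Python, from station import state, eyes, ticket, manip gives the robot as it stands.
- The arm moves only by the shell command python3 -m pendant 'ROWS' [OPENING] [FORCE]. ROWS is JSON, a list of rows, each an object of numbers: "tx", "ty", "tz": the shift along the tool's x, y, z in cm; "roll": the turn about the tool's z in degrees. In form: [{"tx": .., "ty": .., "tz": .., "roll": ..}, ...]. A call has 1 to 12 rows; each row shifts and turns the commanded pose from where the row before left it, along the tool's axes as they then stand; what a row does not reach is not made up. A row lasts 1/12 s, in which the tool goes at most 41.7 mm and 7.16 degrees, less where a joint would pass 70% of its speed; a pose out of reach is approached as far as the arm can. A call is refused whole if a number of a shift passes 4.17 or a number of a turn 7.16, either way. A call with a gripper value outside its range is refused whole. OPENING is the finger opening in cm, from 0 to 8.81, set as the call begins (- or left out, the last holds). The fingers move at their own pace and stop on an object; FORCE is the grip in N (left out, the last holds). Time passes only in rows, so rows that do not move let the fingers close. It gives the time, the measured TCP pose, the force, the opening and the grip force at its end, in the units of the state.
- state(): the state, without advancing time (a new reading comes with each control period).
- eyes.camera(name): name is "side" or "top"; returns a dict with "image" (420x560x3 uint8, red, green, blue), "depth" (420x560 float32, m along the optical axis (not along the pixel's ray), 0 where there is no reading), "vfov" (degrees; the focal length in pixels is half the picture's height over the tangent of half this angle, whatever the lens; pixels are square), "cx", "cy" (the principal point, pixels), "rvec" (rotation vector, rad) and "tvec" (3), from world to camera coordinates, as OpenCV has them. Camera axes: x right, y down, z forward; pixel columns grow to the right and rows downward; lengths in m; the calibration is good to about 2 mm. A picture is of the moment at which its call begins.
- ticket.job_done(): hands the job in; it is judged then, once.
The state is a dict: "time": time; "joint_positions": joint angles; "qvel": joint speeds; "joint_efforts": joint torques, N m; "tcp_pos": TCP position; "ee_rot": TCP orientation; "force": force on the tool from outside, world axes, zero at the start; "torque": the same for the moment, N m; "finger_gap": opening from 0.0 (shut) to 1.0 (fully open); "finger_force": force on a finger pad.
Only numpy, scipy, OpenCV 4.12 (cv2) and the standard library are available. Lean on these libraries where they do the work, as an engineer would, in place of code of your own. Each camera call takes 0.05 s, during which the arm holds its last target. There are 200 camera calls.

## Working session

There is one attempt and no reset: what is moved stays moved. The work goes in short steps, Python scripts to look and compute and a shell command to move; the robot and the scene stay as the last step left them, time stands still between calls to the robot, and variables do not carry over. Pictures are saved under pics/ and viewed, at most 10 in all, crops included, and the job is handed in when it is done.

```bash
mkdir -p pics; ls; python3 - <<'E'
from station import state, eyes, manip
import cv2,numpy as np
s=state(); print(s, manip.nose_length)
for n in("top","side"):
    c=eyes.camera(n); cv2.imwrite(f"pics/{n}0.png",c["image"][:,:,::-1]); print(n,c["vfov"],c["cx"],c["cy"],c["rvec"],c["tvec"])
    np.savez(f"{n}0.npz",**c)
E
```

```text
pics
{'time': 0.0, 'joint_positions': array([-1.31117453,  0.53717691, -0.00443538,  1.53881913,  0.00260671,
        1.06732378, -0.07120038]), 'qvel': array([-0.00054962,  0.0006473 , -0.00133277, -0.00036248, -0.00076701,
        0.00259592,  0.00035951]), 'joint_efforts': array([ 9.24816086e-04, -5.70998311e+01,  9.91516113e-01, -2.51598179e+01,
       -5.62031299e-02,  1.80939131e-02,  1.43056127e-04]), 'tcp_pos': array([0.20789316, 0.61526401, 0.25985318]), 'ee_rot': array([ 1.62155716e-01,  9.86764806e-01, -8.57614596e-04, -7.30958619e-05]), 'force': array([-0.31527963,  1.22837219,  0.22406023]), 'torque': array([-0.01784444,  0.06777745, -0.03866698]), 'finger_force': 0.0, 'finger_gap': 0.9981175514094399} 0.022
top 57.079670759441015 281.05806367421695 211.0382651253796 [ 1.9860376  -2.24164323  0.22675709] [-0.00764319  0.52198384  0.91007436]
side 45.573686131463916 284.98519540091314 207.81908045835516 [ 2.34396616 -0.71139333  0.26642538] [-0.44526284  0.21748319  1.02477813]
```

View pics/top0.png

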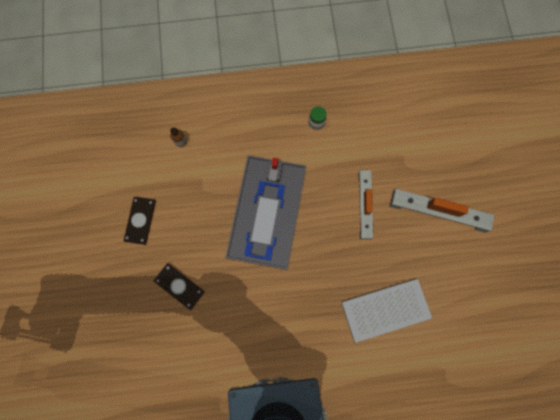

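View pics/side0.png

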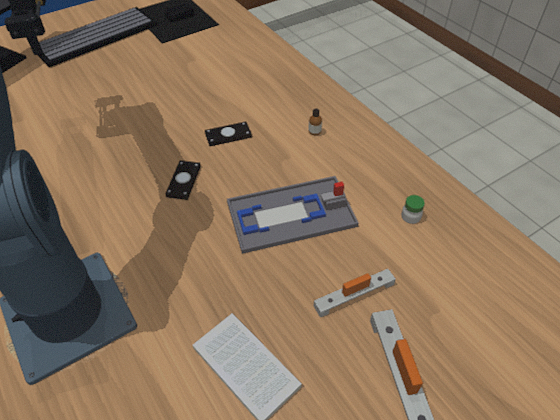

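The top view shows plates at (140,221) and (179,286), the tray at (266,212) with its latch at the upper end (275,163), the small bridge at (366,204), the large one at (443,209), the folder at (387,310), the bottle at (179,137) and the jar at (318,117). The side view agrees. Next I compute positions.

```bash
cat > h.py <<'E'
import cv2,numpy as np
from scipy.spatial.transform import Rotation as Ro
def cam(n,f=None):
    if f: return dict(np.load(f))
    from station import eyes
    return eyes.camera(n)
def geo(c):
    f=210/np.tan(np.radians(float(c["vfov"]))/2); R=cv2.Rodrigues(np.array(c["rvec"],float))[0]
    return f,R,np.array(c["tvec"],float).ravel()
def cloud(c):
    f,R,t=geo(c); v,u=np.mgrid[:420,:560]; d=c["depth"]
    p=np.stack([(u-c["cx"])/f*d,(v-c["cy"])/f*d,d],-1)
    return (p-t)@R
def proj(c,P):
    f,R,t=geo(c); q=np.atleast_2d(P)@R.T+t
    return q[:,:2]/q[:,2:]*f+[c["cx"],c["cy"]]
def onplane(c,uv,z):
    f,R,t=geo(c); uv=np.atleast_2d(uv).astype(float)
    r=np.c_[(uv-[c["cx"],c["cy"]])/f,np.ones(len(uv))]@R; o=-R.T@t
    return o+r*((z-o[2])/r[:,2])[:,None]
def masks(c):
    h=cv2.cvtColor(c["image"],cv2.COLOR_RGB2HSV).astype(int); H,S,V=h[...,0],h[...,1],h[...,2]
    P=cloud(c); z=P[...,2]
    return dict(orange=(H>4)&(H<14)&(S>200)&(z>.03),blue=(H>108)&(H<126)&(S>150)&(V>60),red=((H<4)|(H>174))&(S>150)&(z>.03),dark=(V<45)&(z>.005)&(z<.03),white=(S<40)&(V>170)),P
def blobs(m,mn=15):
    n,l,s,ce=cv2.connectedComponentsWithStats(m.astype(np.uint8),connectivity=8)
    return [(l==i) for i in range(1,n) if s[i,4]>=mn]
def rect(P):
    r=cv2.minAreaRect((P[:,:2]*1000).astype(np.float32)); (a,b),(w,h),t=r
    if w<h: w,h,t=h,w,t+90
    return [round(x,1) for x in(a,b,w,h,(t+90)%180-90)]
E
python3 - <<'E'
from h import *
for n in("top","side"):
    c=cam(n,f"{n}0.npz"); print(n,proj(c,[[0,0,0],[.5,0,0],[.5,.3,0],[.208,.616,.26]]).round())
    M,P=masks(c)
    for k,m in M.items():
        for b in blobs(m):
            uv=np.argwhere(b).mean(0)[::-1].round(); Q=P[b]
            if abs(Q[:,1]).max()<1.2 : print(k,uv,b.sum(),rect(Q),'med z',np.percentile(Q[:,2],[5,50,95]).round(4))
E
```

```text
top [[278. 433.]
 [255. 225.]
 [141. 239.]
 [-83. 403.]]
orange [368. 201.] 100 [515.8, -289.7, 57.1, 10.2, -9.3] med z [0.0513 0.0568 0.06  ]
orange [449. 206.] 269 [418.5, -277.6, 490.4, 57.4, -73.8] med z [0.0693 0.0807 0.0834]
blue [271. 188.] 136 [466.5, -35.4, 282.0, 65.7, -7.3] med z [0.0136 0.0162 0.02  ]
blue [258. 252.] 148 [430.1, -1.5, 64.8, 33.2, 72.4] med z [0.0131 0.0162 0.019 ]
red [274. 163.] 43 [643.2, -69.0, 26.9, 13.1, -4.1] med z [0.0624 0.0725 0.0751]
dark [140. 221.] 611 [545.9, 294.7, 114.4, 55.7, -15.8] med z [0.0114 0.0144 0.0171]
dark [179. 287.] 756 [366.4, 206.3, 117.7, 54.1, 47.0] med z [0.011  0.014  0.0168]
dark [277. 407.] 187 [54.0, -7.0, 121.9, 40.3, 82.8] med z [0.0088 0.0144 0.0284]
side [[ 68. 314.]
 [273. 211.]
 [213. 141.]
 [ 36.  35.]]
blue [314. 207.] 171 [347.6, -343.1, 826.1, 50.8, 50.9] med z [0.0136 0.0164 0.0193]
blue [257. 206.] 16 [468.8, 22.7, 18.8, 6.2, -13.3] med z [0.0108 0.0153 0.0189]
blue [246. 220.] 167 [275.3, -321.3, 781.1, 40.0, 64.4] med z [0.014  0.0167 0.0194]
red [338. 188.] 87 [639.3, -69.7, 21.5, 13.5, -25.8] med z [0.
[... 164 characters left out ...]
z [0.0074 0.0131 0.0168]
dark [228. 134.] 469 [544.4, 297.3, 117.8, 59.4, -15.7] med z [0.0069 0.0145 0.0182]
dark [183. 180.] 609 [363.5, 205.5, 122.6, 54.9, 46.8] med z [0.0075 0.0145 0.0177]
dark [ 92. 317.] 139 [41.7, -43.9, 90.7, 18.1, 43.2] med z [0.0132 0.0208 0.0289]
dark [ 72. 337.] 16 [-10.6, -67.1, 15.7, 3.0, -8.2] med z [0.015  0.0173 0.0281]
white [228. 131.] 68 [313.1, -173.9, 1079.3, 30.7, 63.8] med z [0.012  0.0158 0.019 ]
white [281. 215.] 712 [331.6, -345.2, 794.1, 120.6, 61.4] med z [0.0046 0.0073 0.0105]
white [247. 366.] 4294 [216.8, -437.0, 497.6, 160.8, 78.5] med z [0.014  0.0167 0.0195]
white [406. 404.] 55 [439.3, -524.4, 54.0, 7.0, 66.0] med z [0.0308 0.0325 0.0357]
```

```bash
cat >> h.py <<'E'
def near(b,uv,r): 
    v,u=np.mgrid[:420,:560]; return b&((u-uv[0])**2+(v-uv[1])**2<r*r)
def flat(c,m,z): 
    return rect(onplane(c,np.argwhere(m)[:,::-1],z))
E
python3 - <<'E'
from h import *
for n,w,pl,fin,kn,tr in(("top",(265,220),(140,221),(368,201),(274,163),(266,212)),("side",(281,215),(228,134),(356,285),(338,188),(290,212))):
    c=cam(n,f"{n}0.npz"); P=cloud(c); h=cv2.cvtColor(c["image"],cv2.COLOR_RGB2HSV).astype(int);H,S,V=h[...,0],h[...,1],h[...,2]
    print(n,'hsv patch',h[w[1],w[0]],'plate',h[pl[1],pl[0]+10],'fin',h[fin[1],fin[0]],'wood',h[330,200])
    m=near((S<60)&(V>130),w,45); b=max(blobs(m),key=np.sum); print(' patch',flat(c,b,.006),b.sum())
    b=near((H>108)&(H<126)&(S>150)&(V>60),w,90); print(' blue16',flat(c,b,.016))
    b=near((V<75)&(S<140),pl,35); b=max(blobs(b),key=np.sum); print(' plate',flat(c,b,.0135),b.sum())
    b=near((H>3)&(H<15)&(S>200),fin,30); b=max(blobs(b),key=np.sum); q=b&(abs(P[...,2]-.057)<.004); print(' fin',flat(c,q,.057),q.sum(), flat(c,b,.057))
    b=near(((H<4)|(H>174))&(S>150),kn,20); q=b&(P[...,2]>.066); print(' knob',flat(c,q,.07),q.sum())
    b=near((S<60)&(V>60),tr,90)&(P[...,2]<.02); b=max(blobs(b|near((H>108)&(H<126)&(S>150),tr,90)),key=np.sum); print(' tray',flat(c,b,.014))
E
python3 -c "
import cv2;a=cv2.imread('pics/top0.png')[140:280,110:390];b=cv2.imread('pics/side0.png')[110:320,190:410]
cv2.imwrite('pics/c0.png',cv2.resize(a,None,fx=2.8,fy=2.8,interpolation=2))"
```

```text
top hsv patch [110   5 149] plate [ 14 135  51] fin [ 13 210 148] wood [ 15 137 138]
 patch [508.3, -26.0, 116.2, 48.4, -17.3] 805
 blue16 [508.1, -26.0, 196.9, 72.5, -17.4]
 plate [546.6, 295.8, 119.2, 59.2, -15.5] 789
 fin [515.9, -289.1, 56.6, 10.0, -9.6] 88 [515.9, -289.1, 56.6, 10.0, -9.6]
 knob [639.8, -68.7, 18.5, 12.6, -7.0] 40
 tray [531.7, -33.5, 278.6, 158.3, -17.6]
side hsv patch [ 45   3 174] plate [165  20  25] fin [ 11 171 103] wood [ 16 106 154]
 patch [507.5, -24.5, 119.3, 51.9, -17.5] 828
 blue16 [505.6, -27.5, 198.6, 77.9, -17.3]
 plate [543.3, 291.9, 119.8, 68.5, -15.4] 566Traceback (most recent call last):
  File "<stdin>", line 8, in <module>
ValueError: max() iterable argument is empty
```

View pics/c0.png

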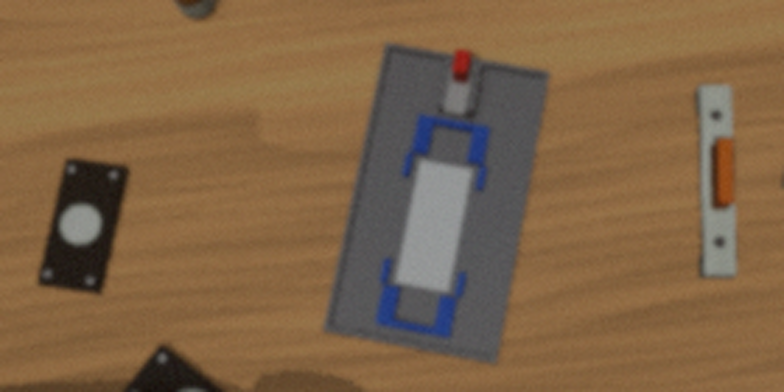

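```bash
cat >> h.py <<'E'
NEST=np.array([.5079,-.0255]); TY=-17.4
def go(x,y,z,yaw):
    from station import state
    s=state(); R=Ro.from_quat(s["ee_rot"]).as_matrix(); a=np.degrees(np.arctan2(R[1,0],R[0,0]))
    r=-((yaw-a+90)%180-90); d=(np.array([x,y,z])-s["tcp_pos"])
    print('t %.2f pos'%s["time"],s["tcp_pos"].round(4),'xaxis %.2f'%a,'tilt %.2f'%np.degrees(np.arccos(-R[2,2])),'| roll %.2f then cm (after roll)'%r,((R@Ro.from_euler('z',r,degrees=True).as_matrix()).T@d*100).round(2),'F',s["force"].round(1),'gap',round(s["finger_gap"]*88.1,1),s["finger_force"])
E
python3 - <<'E'
from h import *
go(.546,.295,.10,-15.5)
E
```

```text
t 0.10 pos [0.2079 0.6153 0.2599] xaxis 161.34 tilt 0.09 | roll -3.16 then cm (after roll) [-41.14 -21.81  16.03] F [-0.9  0.5  0.1] gap 87.7 0.0
```

```bash
python3 -m pendant '[{"roll":-3.2},{"tx":-3,"ty":-1.6,"tz":0.5},{"tx":-3,"ty":-1.6,"tz":0.5},{"tx":-3,"ty":-1.6,"tz":0.5},{"tx":-3,"ty":-1.6,"tz":0.5},{"tx":-3,"ty":-1.6,"tz":0.5},{"tx":-3,"ty":-1.6,"tz":0.5},{"tx":-3,"ty":-1.6,"tz":1},{"tx":-3,"ty":-1.6,"tz":1},{"tx":-3,"ty":-1.6,"tz":1},{"tx":-3,"ty":-1.6,"tz":1},{"tx":-3,"ty":-1.6,"tz":1}]' 8.8 20
python3 -m pendant '[{"tx":-3,"ty":-1.6,"tz":2},{"tx":-3,"ty":-1.6,"tz":2},{"tx":-2.1,"ty":-1,"tz":2},{"tz":2},{},{},{}]'
python3 - <<'E'
from h import *
go(.546,.295,.025,-15.5)
c=cam("top"); cv2.imwrite("pics/t1.png",c["image"][:,:,::-1])
c=cam("side"); cv2.imwrite("pics/s1.png",cv2.resize(c["image"][60:200,140:320,::-1],None,fx=4,fy=4)); M,P=masks(c)
E
```

```text
t 0.10 pos [0.2079 0.6153 0.2599] xaxis 161.34 tilt 0.09 | roll -3.16 then cm (after roll) [-41.14 -21.8   23.53] F [-0.9  0.5  0.1] gap 87.7 0.0invalid input at $[0]: expected keys tx, ty, tz, roll
invalid input at $[0]: expected keys tx, ty, tz, roll
```

View pics/s1.png

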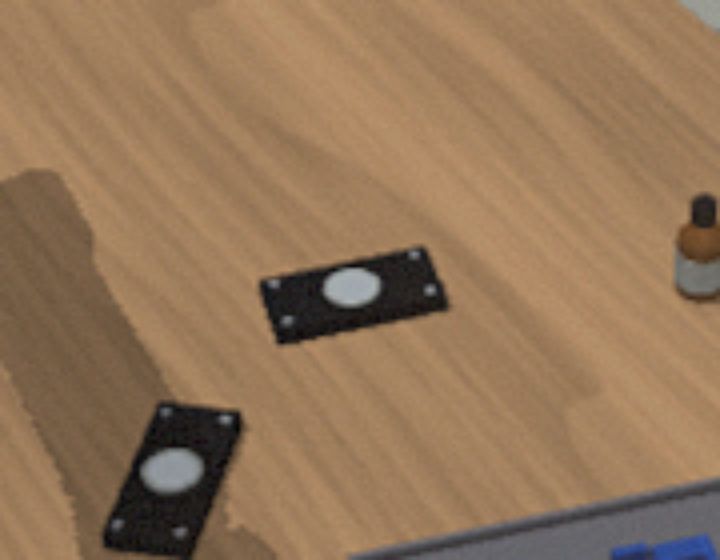

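The rows were refused because every row needs all four keys, so nothing moved. The picture shows the plate still in place, at (355,295) in the crop.

```bash
python3 -m pendant '[{"tx":0,"ty":0,"tz":0,"roll":-3.2},{"tx":-3,"ty":-1.6,"tz":0.5,"roll":0},{"tx":-3,"ty":-1.6,"tz":0.5,"roll":0},{"tx":-3,"ty":-1.6,"tz":0.5,"roll":0},{"tx":-3,"ty":-1.6,"tz":0.5,"roll":0},{"tx":-3,"ty":-1.6,"tz":0.5,"roll":0},{"tx":-3,"ty":-1.6,"tz":0.5,"roll":0},{"tx":-3,"ty":-1.6,"tz":1,"roll":0},{"tx":-3,"ty":-1.6,"tz":1,"roll":0},{"tx":-3,"ty":-1.6,"tz":1,"roll":0},{"tx":-3,"ty":-1.6,"tz":1,"roll":0},{"tx":-3,"ty":-1.6,"tz":1,"roll":0}]' 8.8 20
python3 -m pendant '[{"tx":-3,"ty":-1.6,"tz":2,"roll":0},{"tx":-3,"ty":-1.6,"tz":2,"roll":0},{"tx":-2.1,"ty":-1,"tz":2,"roll":0},{"tx":0,"ty":0,"tz":2,"roll":0},{"tx":0,"ty":0,"tz":0,"roll":0},{"tx":0,"ty":0,"tz":0,"roll":0},{"tx":0,"ty":0,"tz":0,"roll":0}]'
python3 - <<'E'
from h import *
go(.546,.295,.025,-15.5)
E
```

```text
time: 1.2
tcp_pos: [0.4801, 0.3569, 0.1802]
ee_rot: [0.134, 0.991, -0.0, -0.0]
force: [0.5, -0.2, -0.3]
finger_gap: 0.999
finger_force: 0.0
time: 1.78
tcp_pos: [0.5456, 0.2976, 0.1017]
ee_rot: [0.134, 0.991, 0.001, 0.0]
force: [-0.6, 0.1, -0.3]
finger_gap: 0.999
finger_force: 0.0
t 1.78 pos [0.5456 0.2976 0.1017] xaxis 164.63 tilt 0.08 | roll 0.13 then cm (after roll) [-0.1  -0.26  7.67] F [-0.6  0.1 -0.3] gap 88.0 0.0
```

Descend, close, lift a little.

```bash
python3 -m pendant '[{"tx":-0.1,"ty":-0.2,"tz":1.5,"roll":0},{"tx":0,"ty":0,"tz":2,"roll":0},{"tx":0,"ty":0,"tz":2,"roll":0},{"tx":0,"ty":0,"tz":1.4,"roll":0},{"tx":0,"ty":0,"tz":0.7,"roll":0},{"tx":0,"ty":0,"tz":0,"roll":0},{"tx":0,"ty":0,"tz":0,"roll":0},{"tx":0,"ty":0,"tz":0,"roll":0}]'
python3 -m pendant '[{"tx":0,"ty":0,"tz":0,"roll":0},{"tx":0,"ty":0,"tz":0,"roll":0},{"tx":0,"ty":0,"tz":0,"roll":0},{"tx":0,"ty":0,"tz":0,"roll":0},{"tx":0,"ty":0,"tz":0,"roll":0},{"tx":0,"ty":0,"tz":0,"roll":0},{"tx":0,"ty":0,"tz":0,"roll":0},{"tx":0,"ty":0,"tz":0,"roll":0}]' 5 30
python3 - <<'E'
from h import *
go(.546,.295,.1,-15.5)
E
```

```text
time: 2.45
tcp_pos: [0.5472, 0.2945, 0.026]
ee_rot: [0.134, 0.991, 0.001, 0.001]
force: [0.3, 1.3, 0.0]
finger_gap: 1.0
finger_force: 0.0
time: 3.12
tcp_pos: [0.5468, 0.2946, 0.0251]
ee_rot: [0.134, 0.991, 0.001, 0.0]
force: [0.6, 2.1, 2.3]
finger_gap: 0.632
finger_force: 30.0
t 3.12 pos [0.5468 0.2946 0.0251] xaxis 164.55 tilt 0.07 | roll 0.05 then cm (after roll) [ 0.08  0.03 -7.49] F [0.6 2.1 2.3] gap 55.7 30.00049352645874
```

```bash
python3 -m pendant '[{"tx":0,"ty":0,"tz":-1,"roll":0},{"tx":0,"ty":0,"tz":-2,"roll":0},{"tx":0,"ty":0,"tz":-2,"roll":0},{"tx":0,"ty":0,"tz":-2,"roll":0},{"tx":0,"ty":0,"tz":-1,"roll":1.9},{"tx":0,"ty":0,"tz":0,"roll":0},{"tx":0,"ty":0,"tz":0,"roll":0}]'
python3 - <<'E'
from h import *
go(*NEST,.105,TY)
c=cam("side");b=near((cv2.cvtColor(c["image"],cv2.COLOR_RGB2HSV)[...,2]<75),(228,110),60)
cv2.imwrite("pics/s2.png",cv2.resize(c["image"][40:200,140:340,::-1],None,fx=3.5,fy=3.5))
E
```

```text
time: 3.7
tcp_pos: [0.5462, 0.2934, 0.1049]
ee_rot: [0.151, 0.989, -0.0, -0.0]
force: [0.1, -0.4, -3.1]
finger_gap: 0.632
finger_force: 30.0
t 3.70 pos [0.5462 0.2934 0.1049] xaxis 162.67 tilt 0.03 | roll 0.07 then cm (after roll) [-5.880e+00 -3.158e+01  1.000e-02] F [ 0.1 -0.4 -3.1] gap 55.7 29.998939633369446
```

View pics/s2.png

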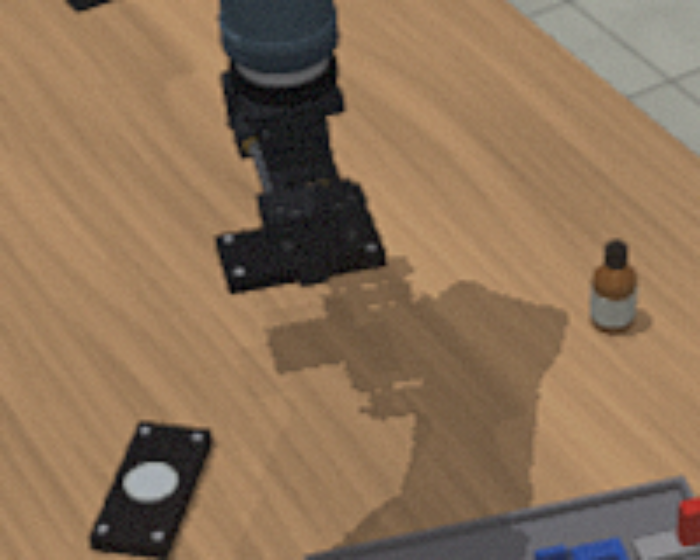

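The plate is held level, spanning crop (220,260) to (385,245), and nothing else has moved. Now I carry it over the nest.

```bash
python3 -m pendant '[{"tx":-0.5,"ty":-1.6,"tz":0,"roll":0},{"tx":-0.5,"ty":-2.7,"tz":0,"roll":0},{"tx":-0.5,"ty":-2.8,"tz":0,"roll":0},{"tx":-0.5,"ty":-2.8,"tz":0,"roll":0},{"tx":-0.5,"ty":-2.8,"tz":0,"roll":0},{"tx":-0.5,"ty":-2.8,"tz":0,"roll":0},{"tx":-0.5,"ty":-2.8,"tz":0,"roll":0},{"tx":-0.5,"ty":-2.8,"tz":0,"roll":0},{"tx":-0.5,"ty":-2.8,"tz":0,"roll":0},{"tx":-0.5,"ty":-2.8,"tz":0,"roll":0},{"tx":-0.5,"ty":-2.8,"tz":0,"roll":0},{"tx":-0.4,"ty":-1.9,"tz":0,"roll":0}]'
python3 -m pendant '[{"tx":0,"ty":-0.6,"tz":1.5,"roll":0},{"tx":0,"ty":0,"tz":1.5,"roll":0},{"tx":0,"ty":0,"tz":1.0,"roll":0},{"tx":0,"ty":0,"tz":0,"roll":0},{"tx":0,"ty":0,"tz":0,"roll":0},{"tx":0,"ty":0,"tz":0,"roll":0}]'
python3 - <<'E'
from h import *
go(*NEST,.032,TY)
E
```

```text
time: 4.75
tcp_pos: [0.5068, -0.0276, 0.1037]
ee_rot: [0.152, 0.988, -0.001, -0.001]
force: [0.1, -0.7, -2.8]
finger_gap: 0.633
finger_force: 30.0
time: 5.25
tcp_pos: [0.5074, -0.0289, 0.0649]
ee_rot: [0.151, 0.989, 0.0, -0.0]
force: [-0.0, 1.0, -2.7]
finger_gap: 0.631
finger_force: 30.0
t 5.25 pos [ 0.5074 -0.0289  0.0649] xaxis 162.68 tilt 0.00 | roll 0.08 then cm (after roll) [0.05 0.34 3.29] F [-0.   1.  -2.7] gap 55.6 29.998852908611298
```

```bash
python3 -m pendant '[{"tx":0.05,"ty":0.35,"tz":0,"roll":0},{"tx":0,"ty":0,"tz":0.8,"roll":0},{"tx":0,"ty":0,"tz":0.8,"roll":0},{"tx":0,"ty":0,"tz":0.5,"roll":0},{"tx":0,"ty":0,"tz":0.4,"roll":0},{"tx":0,"ty":0,"tz":0.4,"roll":0},{"tx":0,"ty":0,"tz":0.3,"roll":0},{"tx":0,"ty":0,"tz":0.1,"roll":0},{"tx":0,"ty":0,"tz":0,"roll":0},{"tx":0,"ty":0,"tz":0,"roll":0}]'
python3 - <<'E'
from h import *
go(*NEST,.0315,TY)
E
```

```text
time: 6.08
tcp_pos: [0.5079, -0.0257, 0.0318]
ee_rot: [0.151, 0.989, 0.0, 0.0]
force: [0.4, -1.1, -3.0]
finger_gap: 0.628
finger_force: 30.0
t 6.08 pos [ 0.5079 -0.0257  0.0318] xaxis 162.63 tilt 0.01 | roll 0.03 then cm (after roll) [0.01 0.02 0.03] F [ 0.4 -1.1 -3. ] gap 55.3 29.998739361763
```

```bash
python3 -m pendant '[{"tx":0,"ty":0,"tz":0.1,"roll":0},{"tx":0,"ty":0,"tz":0,"roll":0},{"tx":0,"ty":0,"tz":0,"roll":0},{"tx":0,"ty":0,"tz":0,"roll":0}]'
python3 -m pendant '[{"tx":0,"ty":0,"tz":0,"roll":0},{"tx":0,"ty":0,"tz":0,"roll":0},{"tx":0,"ty":0,"tz":0,"roll":0},{"tx":0,"ty":0,"tz":0,"roll":0},{"tx":0,"ty":0,"tz":-1.5,"roll":0},{"tx":0,"ty":0,"tz":-2,"roll":0},{"tx":0,"ty":0,"tz":-3,"roll":0},{"tx":0,"ty":0,"tz":-3,"roll":0},{"tx":0,"ty":0,"tz":-2,"roll":0},{"tx":0,"ty":0,"tz":-2,"roll":0}]' 7.2
python3 - <<'E'
from h import *
go(.516,-.289,.15,-9.5)
E
```

```text
time: 6.42
tcp_pos: [0.5082, -0.0257, 0.031]
ee_rot: [0.151, 0.989, 0.0, 0.0]
force: [-0.5, 0.0, 1.5]
finger_gap: 0.63
finger_force: 30.0
time: 7.25
tcp_pos: [0.508, -0.0257, 0.1673]
ee_rot: [0.151, 0.989, 0.0, 0.001]
force: [0.6, 0.4, -0.2]
finger_gap: 0.817
finger_force: 0.0
t 7.25 pos [ 0.508  -0.0257  0.1673] xaxis 162.63 tilt 0.07 | roll -7.87 then cm (after roll) [ -5.13 -25.84   1.73] F [ 0.6  0.4 -0.2] gap 72.0 0.0
```

```bash
python3 -m pendant '[{"tx":0,"ty":0,"tz":0,"roll":-4},{"tx":0,"ty":0,"tz":0,"roll":-3.9},{"tx":-0.5,"ty":-2.6,"tz":0.1,"roll":0},{"tx":-0.5,"ty":-2.6,"tz":0.1,"roll":0},{"tx":-0.5,"ty":-2.6,"tz":0.1,"roll":0},{"tx":-0.5,"ty":-2.6,"tz":0.1,"roll":0},{"tx":-0.5,"ty":-2.6,"tz":0.1,"roll":0},{"tx":-0.5,"ty":-2.6,"tz":0.1,"roll":0},{"tx":-0.5,"ty":-2.6,"tz":0.1,"roll":0},{"tx":-0.5,"ty":-2.6,"tz":0.1,"roll":0},{"tx":-0.5,"ty":-2.6,"tz":0.1,"roll":0},{"tx":-0.6,"ty":-2.4,"tz":0.1,"roll":0}]' 4
python3 - <<'E'
from h import *
c=cam("top","top0.npz");S,V=[cv2.cvtColor(c["image"],cv2.COLOR_RGB2HSV)[...,i].astype(int) for i in(1,2)]
b=near((S<90)&(V>70),(366,204),45)|near(S>200,(368,201),15)
for q in blobs(b,100): print('bar',flat(c,q,.023),q.sum())
c=cam("side","side0.npz");P=cloud(c);H,S,V=[cv2.cvtColor(c["image"],cv2.COLOR_RGB2HSV)[...,i].astype(int) for i in(0,1,2)]
f=near((H>3)&(H<13)&(S>155)&(P[...,2]>.03),(356,285),25)
for q in blobs(f,40): print('fin',flat(c,q&(P[...,2]>.054),.057),q.sum(),rect(P[q]))
b=near((P[...,2]>.018)&(P[...,2]<.028),(356,290),50)
for q in blobs(b,100): print('bar',flat(c,q,.023),q.sum())
c=cam("top"); M,P=masks(c); V=cv2.cvtColor(c["image"],cv2.COLOR_RGB2HSV)[...,2]
q=max(blobs(near(V<70,proj(c,[*NEST,.02])[0],35)),key=np.sum); print('plate',flat(c,q,.02),q.sum())
a=c["image"][140:280,180:460,::-1]; cv2.imwrite("pics/t3.png",cv2.resize(a,None,fx=2.8,fy=2.8,interpolation=2))
go(.516,-.289,.049,-9.5)
E
```

```text
time: 8.25
tcp_pos: [0.5152, -0.2902, 0.1556]
ee_rot: [0.083, 0.997, -0.0, -0.0]
force: [-0.6, 0.0, 0.1]
finger_gap: 0.451
finger_force: 0.0
bar [517.3, -290.4, 180.9, 32.0, -8.3] 772
bar [518.9, -381.4, 51.8, 51.1, 78.2] 333
fin [514.6, -295.9, 59.2, 21.5, -8.0] 276 [303.0, -461.4, 589.2, 49.1, 38.7]
bar [514.2, -290.7, 181.8, 32.8, -7.6] 895
plate [507.1, -25.6, 120.8, 56.6, -17.2] 756
t 8.30 pos [ 0.5146 -0.2962  0.1558] xaxis 170.20 tilt 0.26 | roll -0.30 then cm (after roll) [-1.000e-02  7.800e-01  1.068e+01] F [-0.5 -5.  -0.1] gap 39.6 0.0
```

View pics/t3.png

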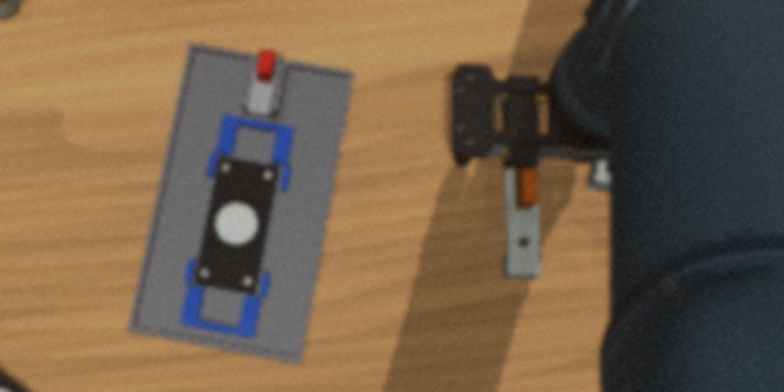

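The plate is seated, white window at (236,223) and black plate between the blue locators. The bridge's fin (527,185) is still clear. Go down on it.

```bash
python3 -m pendant '[{"tx":0,"ty":0,"tz":0,"roll":-1.5},{"tx":0,"ty":0,"tz":0,"roll":0},{"tx":0,"ty":0,"tz":0,"roll":0},{"tx":0,"ty":0,"tz":0,"roll":0}]'
python3 - <<'E'
from h import *
go(.516,-.2903,.0495,-8)
E
```

```text
time: 8.63
tcp_pos: [0.516, -0.2869, 0.1557]
ee_rot: [0.069, 0.998, 0.0, -0.0]
force: [0.2, -0.5, -0.2]
finger_gap: 0.455
finger_force: 0.0
t 8.63 pos [ 0.516  -0.2869  0.1557] xaxis 172.14 tilt 0.05 | roll 0.14 then cm (after roll) [-0.05 -0.35 10.62] F [ 0.2 -0.5 -0.2] gap 40.1 0.0
```

```bash
python3 -m pendant '[{"tx":0,"ty":-0.35,"tz":1,"roll":0},{"tx":0,"ty":0,"tz":2,"roll":0},{"tx":0,"ty":0,"tz":2,"roll":0},{"tx":0,"ty":0,"tz":2,"roll":0},{"tx":0,"ty":0,"tz":2,"roll":0},{"tx":0,"ty":0,"tz":1,"roll":0},{"tx":0,"ty":0,"tz":0.6,"roll":0},{"tx":0,"ty":0,"tz":0,"roll":0},{"tx":0,"ty":0,"tz":0,"roll":0}]'
python3 -m pendant '[{"tx":0,"ty":0,"tz":0,"roll":0},{"tx":0,"ty":0,"tz":0,"roll":0},{"tx":0,"ty":0,"tz":0,"roll":0},{"tx":0,"ty":0,"tz":0,"roll":0},{"tx":0,"ty":0,"tz":0,"roll":0},{"tx":0,"ty":0,"tz":0,"roll":0},{"tx":0,"ty":0,"tz":0,"roll":0},{"tx":0,"ty":0,"tz":0,"roll":0}]' 0.8 30
python3 - <<'E'
from h import *
go(*NEST,.15,TY)
E
```

```text
time: 9.38
tcp_pos: [0.5156, -0.292, 0.0501]
ee_rot: [0.069, 0.998, -0.0, 0.0]
force: [0.7, 0.1, 0.0]
finger_gap: 0.45
finger_force: 0.0
time: 10.05
tcp_pos: [0.5156, -0.2919, 0.0502]
ee_rot: [0.069, 0.998, -0.0, 0.0]
force: [-0.8, 2.2, 6.4]
finger_gap: 0.158
finger_force: 29.9
t 10.05 pos [ 0.5156 -0.2919  0.0502] xaxis 172.04 tilt 0.04 | roll 9.44 then cm (after roll) [ 8.69 25.19 -9.99] F [-0.8  2.2  6.4] gap 13.9 29.892591479583643
```

```bash
python3 -m pendant '[{"tx":0,"ty":0,"tz":-0.5,"roll":0},{"tx":0,"ty":0,"tz":-1.5,"roll":0},{"tx":0,"ty":0,"tz":-2,"roll":0},{"tx":0,"ty":0,"tz":-2,"roll":0},{"tx":0,"ty":0,"tz":-2,"roll":0},{"tx":0,"ty":0,"tz":0,"roll":3},{"tx":0,"ty":0,"tz":0,"roll":4},{"tx":0,"ty":0,"tz":0,"roll":2.4},{"tx":0.5,"ty":1.5,"tz":0,"roll":0},{"tx":0.8,"ty":2.3,"tz":0,"roll":0},{"tx":0.8,"ty":2.3,"tz":0,"roll":0},{"tx":0.8,"ty":2.3,"tz":0,"roll":0}]'
python3 -m pendant '[{"tx":0.8,"ty":2.3,"tz":0,"roll":0},{"tx":0.8,"ty":2.3,"tz":0,"roll":0},{"tx":0.8,"ty":2.3,"tz":0,"roll":0},{"tx":0.8,"ty":2.3,"tz":0,"roll":0},{"tx":0.8,"ty":2.3,"tz":0,"roll":0},{"tx":0.8,"ty":2.3,"tz":0,"roll":0},{"tx":0.6,"ty":2,"tz":0,"roll":0},{"tx":0.2,"ty":1,"tz":0,"roll":0},{"tx":0,"ty":0,"tz":0,"roll":0},{"tx":0,"ty":0,"tz":0,"roll":0},{"tx":0,"ty":0,"tz":0,"roll":0}]'
python3 - <<'E'
from h import *
go(*NEST,.08,TY)
c=cam("side"); cv2.imwrite("pics/s4.png",cv2.resize(c["image"][120:270,190:390,::-1],None,fx=3.8,fy=3.8,interpolation=2))
c=cam("top"); cv2.imwrite("pics/t4.png",cv2.resize(c["image"][130:290,180:380,::-1],None,fx=3.7,fy=3.7,interpolation=2))
E
```

```text
time: 11.05
tcp_pos: [0.5118, -0.201, 0.1293]
ee_rot: [0.15, 0.989, 0.0, -0.001]
force: [0.4, 0.0, -3.4]
finger_gap: 0.153
finger_force: 29.9
time: 11.97
tcp_pos: [0.5091, -0.0277, 0.1297]
ee_rot: [0.152, 0.988, -0.001, -0.0]
force: [-0.2, 0.6, -2.9]
finger_gap: 0.152
finger_force: 29.9
t 11.97 pos [ 0.5091 -0.0277  0.1297] xaxis 162.55 tilt 0.06 | roll -0.05 then cm (after roll) [0.18 0.18 4.97] F [-0.2  0.6 -2.9] gap 13.3 29.89149794113473
```

View pics/s4.png

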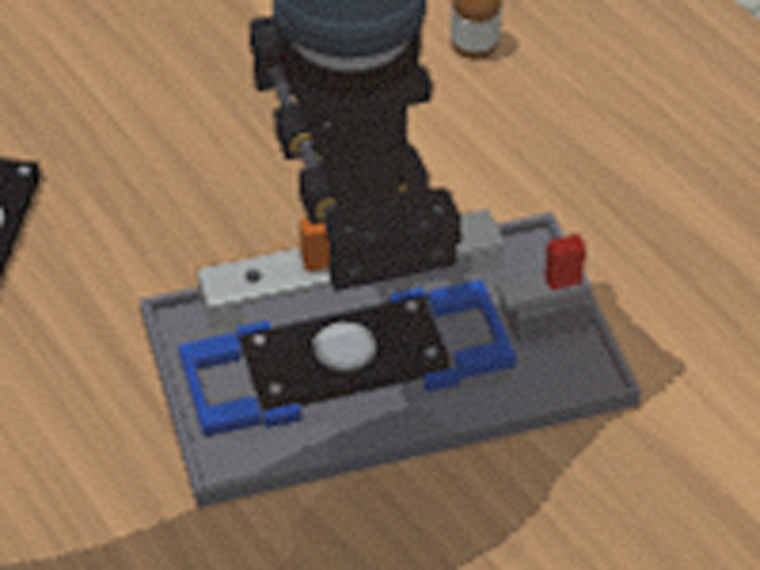

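The bridge is held level, its bar spanning crop (205,285) to (500,230), with the plate seated under it. I measure the bar relative to the TCP before lowering.

```bash
python3 - <<'E'
from h import *
for n in("side","top"):
    c=cam(n);P=cloud(c);h=cv2.cvtColor(c["image"],cv2.COLOR_RGB2HSV).astype(int)
    q=near((h[...,1]<70)&(h[...,2]>85)&(P[...,2]>.088)&(P[...,2]<.112),proj(c,[*NEST,.1])[0],70)
    q=np.any([b for b in blobs(q,20)],axis=0); X=onplane(c,np.argwhere(q)[:,::-1],.1025); print(n,q.sum(),rect(X),'z',np.median(P[q][:,2]))
    a=np.radians(TY); L=(X[:,:2]-NEST)@np.array([[np.cos(a),-np.sin(a)],[np.sin(a),np.cos(a)]]); print((L.min(0)*1000).round(1),(L.max(0)*1000).round(1))
go(*NEST,.08,TY)
E
```

```text
side 500 [506.1, -32.8, 182.1, 44.0, -17.4] z 0.10255957294586927
[-90.6 -29.6] [91.5 14.5]Traceback (most recent call last):
  File "<stdin>", line 5, in <module>
  File "h.py", line 19, in onplane
    r=np.c_[(uv-[c["cx"],c["cy"]])/f,np.ones(len(uv))]@R; o=-R.T@t
             ~~^~~~~~~~~~~~~~~~~~
ValueError: operands could not be broadcast together with shapes (0,0) (2,)
```

```bash
python3 -m pendant '[{"tx":0.1,"ty":0.15,"tz":1,"roll":0},{"tx":0,"ty":0,"tz":1.5,"roll":0},{"tx":0,"ty":0,"tz":1.5,"roll":0},{"tx":0,"ty":0,"tz":0.9,"roll":0},{"tx":0,"ty":0,"tz":0,"roll":0},{"tx":0,"ty":0,"tz":0,"roll":0}]'
python3 - <<'E'
from h import *
go(*NEST,.0565,TY)
E
```

```text
time: 12.67
tcp_pos: [0.5084, -0.0245, 0.0802]
ee_rot: [0.151, 0.989, -0.0, -0.001]
force: [0.7, -0.2, -2.6]
finger_gap: 0.161
finger_force: 29.9
t 12.67 pos [ 0.5084 -0.0245  0.0802] xaxis 162.62 tilt 0.08 | roll 0.02 then cm (after roll) [ 0.01 -0.11  2.37] F [ 0.7 -0.2 -2.6] gap 14.2 29.891756223805714
```

```bash
python3 -m pendant '[{"tx":0,"ty":-0.1,"tz":0,"roll":0},{"tx":0,"ty":0,"tz":0.5,"roll":0},{"tx":0,"ty":0,"tz":0.5,"roll":0},{"tx":0,"ty":0,"tz":0.4,"roll":0},{"tx":0,"ty":0,"tz":0.4,"roll":0},{"tx":0,"ty":0,"tz":0.3,"roll":0},{"tx":0,"ty":0,"tz":0.2,"roll":0},{"tx":0,"ty":0,"tz":0.1,"roll":0},{"tx":0,"ty":0,"tz":0,"roll":0},{"tx":0,"ty":0,"tz":0,"roll":0}]'
python3 - <<'E'
from h import *
go(*NEST,.056,TY)
E
```

```text
time: 13.5
tcp_pos: [0.5086, -0.0253, 0.0568]
ee_rot: [0.151, 0.989, 0.0, 0.0]
force: [1.0, 0.1, -3.2]
finger_gap: 0.157
finger_force: 29.9
t 13.50 pos [ 0.5086 -0.0253  0.0568] xaxis 162.63 tilt 0.01 | roll 0.03 then cm (after roll) [ 0.06 -0.04  0.08] F [ 1.   0.1 -3.2] gap 13.8 29.891680703294696
```

```bash
python3 -m pendant '[{"tx":0,"ty":0,"tz":0.1,"roll":0},{"tx":0,"ty":0,"tz":0,"roll":0},{"tx":0,"ty":0,"tz":0,"roll":0},{"tx":0,"ty":0,"tz":0,"roll":0}]'
python3 -m pendant '[{"tx":0,"ty":0,"tz":0,"roll":0},{"tx":0,"ty":0,"tz":0,"roll":0},{"tx":0,"ty":0,"tz":0,"roll":0},{"tx":0,"ty":0,"tz":0,"roll":0},{"tx":0,"ty":0,"tz":-1.5,"roll":0},{"tx":0,"ty":0,"tz":-2,"roll":0},{"tx":0,"ty":0,"tz":-2,"roll":0},{"tx":0,"ty":0,"tz":-2,"roll":0},{"tx":0,"ty":0,"tz":-2,"roll":0}]' 4.5
python3 -m pendant '[{"tx":0,"ty":4,"tz":-1,"roll":0},{"tx":0,"ty":4,"tz":0,"roll":0},{"tx":0,"ty":4,"tz":0,"roll":0},{"tx":0,"ty":4,"tz":0,"roll":0},{"tx":0,"ty":4,"tz":0,"roll":0},{"tx":0,"ty":4,"tz":0,"roll":0},{"tx":0,"ty":0,"tz":0,"roll":0},{"tx":0,"ty":0,"tz":0,"roll":0},{"tx":0,"ty":0,"tz":0,"roll":0}]' 4.5
python3 - <<'E'
from h import *
for n in("top","side"):
    c=cam(n);P=cloud(c);h=cv2.cvtColor(c["image"],cv2.COLOR_RGB2HSV).astype(int);H,S,V=h[...,0],h[...,1],h[...,2]
    q=near((S>150)&(H<15)&(P[...,2]>.05),proj(c,[*NEST,.06])[0],35); q&=abs(P[...,2]-.063)<.006
    for b in blobs(q,15): print(n,'fin',flat(c,b,.063),b.sum(),np.median(P[b][:,2]))
    k=near(((H<4)|(H>174))&(S>150)&(P[...,2]>.055),proj(c,[.643,-.068,.07])[0],20); kk=k&(P[...,2]>.066); print('knob',flat(c,kk,.07),kk.sum())
    q=near((S<70)&(abs(P[...,2]-.029)<.004),proj(c,[*NEST,.03])[0],60); print('bar',[(flat(c,b,.029),b.sum(),round(float(np.median(P[b][:,2])),4)) for b in blobs(q,40)])
    if n=="side": cv2.imwrite("pics/s5.png",cv2.resize(c["image"][150:260,215:375,::-1],None,fx=4.5,fy=4.5,interpolation=2))
a=np.radians(TY); go(NEST[0]+.144*np.cos(a),NEST[1]+.144*np.sin(a),.13,TY)
E
```

```text
time: 13.83
tcp_pos: [0.5088, -0.0252, 0.0561]
ee_rot: [0.151, 0.989, 0.0, 0.0]
force: [-0.9, 1.6, 3.3]
finger_gap: 0.159
finger_force: 29.9
time: 14.58
tcp_pos: [0.5083, -0.0254, 0.1516]
ee_rot: [0.151, 0.989, -0.0, -0.0]
force: [-0.4, 0.3, 1.0]
finger_gap: 0.509
finger_force: 0.0
time: 15.33
tcp_pos: [0.5798, 0.2029, 0.1603]
ee_rot: [0.151, 0.989, -0.001, -0.0]
force: [-0.2, -0.4, -0.1]
finger_gap: 0.509
finger_force: 0.0
top fin [509.2, -25.9, 58.9, 12.6, -15.8] 119 0.06338980278245789
knob [639.8, -68.7, 18.5, 12.6, -7.0] 39
bar [([627.6, -79.6, 47.6, 7.1, -18.8], np.int64(45), 0.0305), ([509.3, -26.4, 179.7, 29.8, -17.4], np.int64(603), 0.0293)]
side fin [507.3, -27.6, 58.9, 17.5, -17.6] 141 0.06244799445088171
knob [638.7, -68.5, 22.4, 14.6, -18.6] 40
bar [([508.0, -25.4, 179.8, 34.9, -17.1], np.int64(615), 0.0295), ([622.6, -74.3, 40.2, 15.3, -13.4], np.int64(69), 0.0305)]
t 15.43 pos [0.58   0.2016 0.1605] xaxis 162.50 tilt 0.09 | roll -0.10 then cm (after roll) [-14.31 -23.82   3.09] F [-0.7  0.4  0.1] gap 45.1 0.0
```

View pics/s5.png

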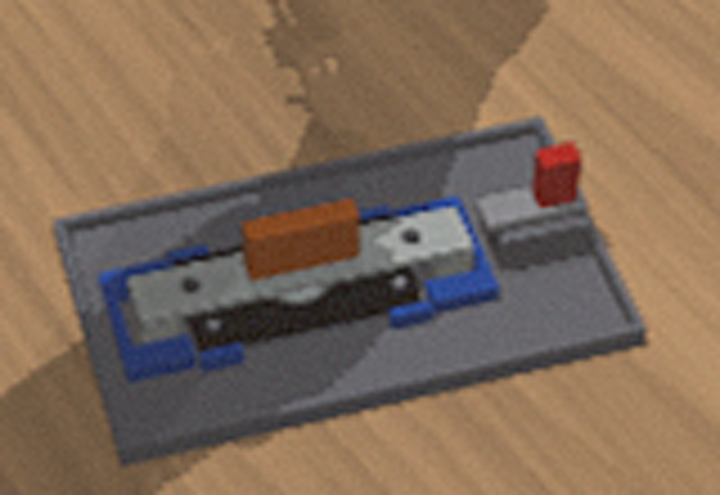

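The bridge is seated, its bar from (130,295) to (470,225) between the blue locators. The knob (557,175) is still nearly open. Next is the latch.

```bash
python3 -m pendant '[{"tx":-1,"ty":-1.5,"tz":0,"roll":0},{"tx":-1.3,"ty":-2.2,"tz":0,"roll":0},{"tx":-1.3,"ty":-2.2,"tz":0,"roll":0},{"tx":-1.3,"ty":-2.3,"tz":0,"roll":0},{"tx":-1.3,"ty":-2.3,"tz":0,"roll":0},{"tx":-1.3,"ty":-2.3,"tz":0,"roll":0},{"tx":-1.3,"ty":-2.3,"tz":0,"roll":0},{"tx":-1.3,"ty":-2.3,"tz":0,"roll":0},{"tx":-1.3,"ty":-2.3,"tz":0,"roll":0},{"tx":-1.3,"ty":-2.3,"tz":0,"roll":0},{"tx":-1,"ty":-1.8,"tz":0,"roll":0},{"tx":0,"ty":0,"tz":0,"roll":0}]' 4.5
python3 -m pendant '[{"tx":0,"ty":0,"tz":1,"roll":0},{"tx":0,"ty":0,"tz":1,"roll":0},{"tx":0,"ty":0,"tz":1,"roll":0},{"tx":0,"ty":0,"tz":0,"roll":0},{"tx":0,"ty":0,"tz":0,"roll":0},{"tx":0,"ty":0,"tz":0,"roll":0}]'
python3 - <<'E'
from h import *
go(.6396,-.0672,.065,TY)
E
```

```text
time: 16.43
tcp_pos: [0.6393, -0.0728, 0.161]
ee_rot: [0.156, 0.988, -0.002, 0.001]
force: [0.2, -0.1, 0.3]
finger_gap: 0.51
finger_force: 0.0
time: 16.93
tcp_pos: [0.6399, -0.0635, 0.1306]
ee_rot: [0.15, 0.989, 0.0, -0.0]
force: [0.5, 0.1, 0.1]
finger_gap: 0.511
finger_force: 0.0
t 16.93 pos [ 0.6399 -0.0635  0.1306] xaxis 162.69 tilt 0.02 | roll 0.09 then cm (after roll) [-0.09 -0.36  6.56] F [0.5 0.1 0.1] gap 45.0 0.0
```

```bash
python3 -m pendant '[{"tx":-0.1,"ty":-0.35,"tz":1,"roll":0},{"tx":0,"ty":0,"tz":2,"roll":0},{"tx":0,"ty":0,"tz":2,"roll":0},{"tx":0,"ty":0,"tz":1.2,"roll":0},{"tx":0,"ty":0,"tz":0.3,"roll":0},{"tx":0,"ty":0,"tz":0,"roll":0},{"tx":0,"ty":0,"tz":0,"roll":0}]'
python3 -m pendant '[{"tx":0,"ty":0,"tz":0,"roll":0},{"tx":0,"ty":0,"tz":0,"roll":0},{"tx":0,"ty":0,"tz":0,"roll":0},{"tx":0,"ty":0,"tz":0,"roll":0},{"tx":0,"ty":0,"tz":0,"roll":0},{"tx":0,"ty":0,"tz":0,"roll":0},{"tx":0,"ty":0,"tz":0,"roll":0},{"tx":0,"ty":0,"tz":0,"roll":0}]' 0.8 20
python3 -m pendant '[{"tx":0.3,"ty":0,"tz":0,"roll":0},{"tx":0.4,"ty":0,"tz":0,"roll":0},{"tx":0.4,"ty":0,"tz":0,"roll":0},{"tx":0.4,"ty":0,"tz":0,"roll":0},{"tx":0.4,"ty":0,"tz":0,"roll":0},{"tx":0.3,"ty":0,"tz":0,"roll":0},{"tx":0,"ty":0,"tz":0,"roll":0},{"tx":0,"ty":0,"tz":0,"roll":0}]'
python3 - <<'E'
from h import *
a=np.radians(TY); go(NEST[0]+.112*np.cos(a),NEST[1]+.112*np.sin(a),.065,TY)
E
```

```text
time: 17.52
tcp_pos: [0.6403, -0.0681, 0.0663]
ee_rot: [0.151, 0.989, 0.0, 0.0]
force: [0.4, 0.5, -0.2]
finger_gap: 0.51
finger_force: 0.0
time: 18.18
tcp_pos: [0.64, -0.0681, 0.0661]
ee_rot: [0.151, 0.989, -0.0, 0.0]
force: [-0.8, -0.3, 4.1]
finger_gap: 0.162
finger_force: 20.0
time: 18.85
tcp_pos: [0.618, -0.0611, 0.066]
ee_rot: [0.151, 0.989, 0.0, -0.001]
force: [-1.9, -0.9, 7.3]
finger_gap: 0.155
finger_force: 20.0
t 18.85 pos [ 0.618  -0.0611  0.066 ] xaxis 162.64 tilt 0.06 | roll 0.04 then cm (after roll) [0.38 0.11 0.1 ] F [-1.9 -0.9  7.3] gap 13.6 19.999592383392155
```

```bash
python3 -m pendant '[{"tx":0.2,"ty":0,"tz":0,"roll":0},{"tx":0.15,"ty":0,"tz":0,"roll":0},{"tx":0.1,"ty":0,"tz":0,"roll":0},{"tx":0,"ty":0,"tz":0,"roll":0},{"tx":0,"ty":0,"tz":0,"roll":0}]'
python3 -m pendant '[{"tx":0.1,"ty":0,"tz":0,"roll":0},{"tx":0.1,"ty":0,"tz":0,"roll":0},{"tx":0,"ty":0,"tz":0,"roll":0},{"tx":0,"ty":0,"tz":0,"roll":0}]'
```

```text
time: 19.27
tcp_pos: [0.6144, -0.06, 0.066]
ee_rot: [0.151, 0.989, 0.0, 0.0]
force: [0.0, -1.5, 5.6]
finger_gap: 0.157
finger_force: 20.0
time: 19.6
tcp_pos: [0.6125, -0.0594, 0.066]
ee_rot: [0.151, 0.989, 0.0, 0.0]
force: [-0.6, -1.2, 5.3]
finger_gap: 0.157
finger_force: 20.0
```

```bash
python3 -m pendant '[{"tx":0.15,"ty":0,"tz":0,"roll":0},{"tx":0.15,"ty":0,"tz":0,"roll":0},{"tx":0,"ty":0,"tz":0,"roll":0},{"tx":0,"ty":0,"tz":0,"roll":0}]'
```

```text
time: 19.93
tcp_pos: [0.6121, -0.0593, 0.0662]
ee_rot: [0.151, 0.989, -0.0, 0.003]
force: [8.4, -3.2, -2.2]
finger_gap: 0.156
finger_force: 20.0
```

End stop reached (force 8 N). Release, lift, back away and check.

```bash
python3 -m pendant '[{"tx":-0.25,"ty":0,"tz":0,"roll":0},{"tx":0,"ty":0,"tz":0,"roll":0}]'
python3 -m pendant '[{"tx":0,"ty":0,"tz":0,"roll":0},{"tx":0,"ty":0,"tz":0,"roll":0},{"tx":0,"ty":0,"tz":0,"roll":0},{"tx":0,"ty":0,"tz":0,"roll":0},{"tx":0,"ty":0,"tz":-1.5,"roll":0},{"tx":0,"ty":0,"tz":-2,"roll":0},{"tx":0,"ty":0,"tz":-2,"roll":0},{"tx":0,"ty":0,"tz":-2,"roll":0},{"tx":0,"ty":0,"tz":-2,"roll":0}]' 4.5
python3 -m pendant '[{"tx":0,"ty":3,"tz":0,"roll":0},{"tx":0,"ty":4,"tz":0,"roll":0},{"tx":0,"ty":4,"tz":0,"roll":0},{"tx":0,"ty":4,"tz":0,"roll":0},{"tx":0,"ty":4,"tz":0,"roll":0},{"tx":0,"ty":3,"tz":0,"roll":0},{"tx":0,"ty":0,"tz":0,"roll":0},{"tx":0,"ty":0,"tz":0,"roll":0},{"tx":0,"ty":0,"tz":0,"roll":0},{"tx":0,"ty":0,"tz":0,"roll":0}]'
python3 - <<'E'
from h import *
for n in("top","side"):
    c=cam(n);P=cloud(c);h=cv2.cvtColor(c["image"],cv2.COLOR_RGB2HSV).astype(int);H,S,V=h[...,0],h[...,1],h[...,2]
    k=near(((H<4)|(H>174))&(S>150)&(P[...,2]>.066),proj(c,[.613,-.06,.07])[0],20); q=flat(c,k,.07); a=np.radians(TY)
    print(n,'knob',q,'tray x',(np.array(q[:2])/1000-NEST)@[np.cos(a),np.sin(a)])
    q=near((S<70)&(abs(P[...,2]-.029)<.004),proj(c,[*NEST,.03])[0],60); print('bar',[(flat(c,b,.029),b.sum(),round(float(np.median(P[b][:,2])),4)) for b in blobs(q,40)])
    if n=="side": cv2.imwrite("pics/s6.png",cv2.resize(c["image"][150:260,215:375,::-1],None,fx=4.5,fy=4.5,interpolation=2))
E
```

```text
time: 20.1
tcp_pos: [0.6124, -0.0593, 0.066]
ee_rot: [0.151, 0.989, 0.0, 0.0]
force: [0.7, -1.5, 5.4]
finger_gap: 0.159
finger_force: 20.0
time: 20.85
tcp_pos: [0.6115, -0.0591, 0.1613]
ee_rot: [0.151, 0.989, -0.0, -0.001]
force: [0.7, -0.6, 0.1]
finger_gap: 0.512
finger_force: 0.0
time: 21.68
tcp_pos: [0.6775, 0.1484, 0.1605]
ee_rot: [0.152, 0.988, -0.001, -0.0]
force: [0.0, 0.3, 0.7]
finger_gap: 0.511
finger_force: 0.0
top knob [613.0, -60.5, 20.9, 12.5, -7.0] tray x 0.1107570862560237
bar [([638.6, -68.6, 38.6, 34.0, -17.7], np.int64(92), 0.0313), ([509.3, -26.4, 179.5, 29.8, -17.4], np.int64(563), 0.0292)]
side knob [613.1, -59.8, 19.3, 19.1, -33.7] tray x 0.11064318173429608
bar [([627.9, -65.1, 42.1, 40.5, 67.4], np.int64(107), 0.0305), ([507.8, -25.4, 179.5, 34.6, -17.5], np.int64(560), 0.0294)]
```

View pics/s6.png

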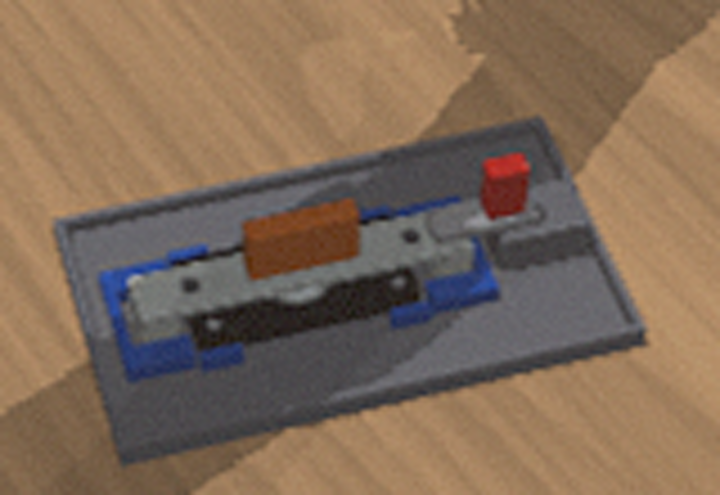

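The latch is fully in: the knob at (505,185) is about 111 mm from the nest centre along the tray. Its tongue lies over the bridge's end at (455,225), and the bridge is still seated.

```bash
python3 -c "
from station import ticket; print(ticket.job_done())"
```

```text
the job is handed in; nothing more can be done
None
```

The plate is in the nest, the bridge is seated over it and the latch is pushed in to its end stop; I handed the job in at about 22 s, but the hand-in returned no verdict.

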